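# Lift the medal tray out of its tin and hold it level

## Robot

A 6-joint arm with a two-finger parallel gripper is mounted at the origin on the work surface. World frame = base frame: x ahead of the robot, y to its left, z up, the work surface at z = 0. Lengths are in m, angles in degrees, forces in N, time in s.
With the tool pointing down it reaches from about 0.25 to 0.725 m from the base axis. Payload 9.7 kg.
Tool frame: the origin (TCP) lies at the very end of the fingers, on their centre line; the grasp point (between the pads) lies 19 mm behind it (bot.pinch_z is the distance from the TCP to the grasp point, in m); x points along the fingers, z is the direction in which the jaws open and shut, and the axes are right-handed (so a half turn about x gives the same grasp; the last joint's range is limited). The gripper opens to 85 mm and grips with 20 to 120 N. Pads are 22 mm wide; open, the fingers measure 114 mm over their backs; the gripper's body (76 mm by 85 mm) begins 54 mm behind the grasp point. The pads swing forward as they close: fully open they stand 13 mm farther back than shut.
Start: joints at [69.442, 4.979, 10.078, 95.1, 0, 90], TCP at [0.193, 0.515, 0.231] pointing down, gripper open.
Joint ranges: [-179.16, 179.16], [-48.56, 103.87], [-65.8, 70.77], [-126.05, 130.52], [-82.76, 87.17], [-180, 180]. Speed limits (degrees/s): [127.2, 127.2, 147.25, 180, 180, 180].

## Interface

Orientations are given as [roll, pitch, yaw] about the fixed x, y, z axes, in that order (R = Rz(yaw) Ry(pitch) Rx(roll)).
In Python, from workcell import bot gives the robot as it stands.
- The arm moves only by the tool play_rows, never from a script. Its argument "rows" is a list of rows, each a list of 3 entries, a list of its own where there are three numbers: the shift along the tool's x, y, z in cm, then the turn about the tool's x in degrees, then the finger opening in cm, from 0 to 8.54. A call has 1 to 12 rows; each row is the pose to reach, as a shift and turn from the pose commanded when the call began, along the tool's axes at that moment; what a row does not reach only later rows make up. A row lasts 1/12 s, in which the tool goes at most 41.7 mm and 7.16 degrees, less where a joint would pass 70% of its speed; a pose out of reach is approached as far as the arm can. A call with a gripper value outside its range is refused whole. The fingers move at their own pace and stop on an object; "squeeze" is the grip in N (left out, the last holds). Time passes only in rows, so rows that repeat a pose let the fingers close. It gives the time, the measured TCP pose, the force and the opening at its end, in the units of the state.
- bot.get_obs(): the state, without advancing time (a new reading comes with each control period).
- bot.camera(name): name is "side" or "top"; returns (picture, depth): 420x560x3 uint8, blue, green, red; 420x560 float32, m along the optical axis (not along the pixel's ray), 0 where there is no reading.
- bot.camera_model(name): a dict with "fx", "fy", "cx", "cy" (pixels), "origin" and "attitude" of the camera in the world. Camera axes: x right, y down, z forward; pixel columns grow to the right and rows downward; lengths in m; the calibration is good to about 2 mm. A picture is of the moment at which its call begins. camera_model takes no time and is no camera call.
- bot.job_done(): hands the job in, once; it reports no verdict.
The state is a dict: "time": time; "q": joint angles; "qd": joint speeds; "joint_efforts": joint torques, N m; "ee_pos": TCP position; "tcp_rot": TCP orientation; "wrist_force": force on the tool from outside, world axes, zero at the start; "torque": the same for the moment, N m; "opening": finger opening in m.
Only numpy, scipy, OpenCV 4.12 (cv2) and the standard library are available. Lean on these libraries where they do the work, as an engineer would, in place of code of your own. Each camera call takes 0.05 s, during which the arm holds its last target.

## Task

Take the loose lid off the square green coin tin by its knob and lay it, right way up and not dropped, on the middle of the blue felt pad, and let go of it. Then lift the medal tray out of the tin by its handle, keeping it level so both medals stay in it, and finish while still holding the tray level and motionless straight above the tin, its underside at least 5 cm above the tin's rim. Leave everything else on the shelf as it is.

Things in the scene. Friction and masses are not known exactly. Their poses are not given: they have to be found in the camera images.
- tin: square open tin, painted green, 140 x 140 mm outside, 80 mm high, walls and floor 5 mm thick (inside 130 x 130 mm), fixed to the shelf. Origin: centre of its underside; z up, x and y along its sides. It may stand on the left or on the right.
- lid: loose green lid on the tin, 0.16 kg. Origin: centre of its plug's underside, z up, x, y along its sides. Upwards: plug 116 x 116 x 8 mm (7 mm clear of the tin's walls), plate 144 x 144 mm (z 8 to 13 mm) resting on the rim, central brass knob: neck 14 mm diameter to z 24, round head 24 mm diameter, z 24 to 50 mm. Closed: origin 72 mm above the tin's. On the pad it rests on the plug.
- pad: blue felt pad lying flat, 190 x 190 mm, 4 mm thick, fixed to the shelf. Origin: centre of its underside; x and y along its sides.
- tray: silver-coloured tray 110 x 110 mm, 0.22 kg, loose on the tin's floor under the lid, nearly square with the tin, within 4 mm of its middle; floor 4 mm, rim up to 10 mm. Origin: centre of its underside, z up, x, y along its sides. A central post carries a dark handle bar 40 mm long (along x), 12 mm wide (y), z 44 to 60 mm, its top 15 mm below the tin's rim. Grip it across y.
- medal_a: brass medal, 34 mm diameter, 5 mm thick, 35 g, lying loose in the tray about 30 mm to the +y side of its middle. Origin: centre of its underside.
- medal_b: copper medal, 34 mm diameter, 5 mm thick, 35 g, lying loose in the tray about 30 mm to the -y side of its middle. Origin: centre of its underside.
- tweezers: bystander: brass tweezer stand, round foot 80 mm diameter, 125 mm high with a pale bone handle, loose. Origin: centre of its underside.
- loupe: bystander: black loupe, 56 mm diameter, 42 mm high, loose. Origin: centre of its underside.
- dish: bystander: silver-coloured coin dish, 120 mm diameter, 20 mm high, loose. Origin: centre of its underside.
- quartz: bystander: smoky quartz paperweight, 72 mm diameter, 46 mm high, loose. Origin: centre of its underside.
- coinbox_lid_handle (a point): bystander: grip point of the knob on the hinged lid (stiff hinge, standing ajar) of another coin box, bare steel, 110 x 150 mm, 60 mm high, fixed at the back of the shelf.
Things that resemble listed ones, but are neither listed nor needed, are in the scene too. What is shaped like the tin but brown is not meant. What is shaped like the lid but purple is not meant.

How it is judged (in metres and radians):
On the way, in this order (a step that is already met when the one before it is completed fails the run):
1. the lid is held up clear of the tin (height (world z) of lid above 0.09 m and contact force between the fingers and lid above 0.5 N), for 0.1 s.
2. the lid lies right way up in the middle of the pad, let go and at rest (horizontal distance between lid and pad below 0.045 m and height (world z) of lid below 0.014 m and angle between lid's own z axis and vertical below 0.1 rad and contact force between the fingers and lid below 0.1 N and linear speed of lid below 0.03 m/s), for 0.2 s.
3. the tray is held in the fingers above the tin's rim (height (world z) of tray above 0.12 m and horizontal distance between tray and tin below 0.05 m and contact force between the fingers and tray above 1 N), for 0.2 s.
At the end, for the whole second after the job is handed in: Fingers hold the tray over 120 mm above the shelf, within 50 mm of the tin's middle, level to 0.12 rad, under 30 mm/s and 0.2 rad/s, free of tin and lid, both medals in it (within 65 mm of its origin); the lid lies released, at rest, level to 0.1 rad on the pad, within 45 mm of its centre (all of step 2 and all of step 3 and angle between tray's own z axis and vertical below 0.12 rad and linear speed of tray below 0.03 m/s and angular speed of tray below 0.2 rad/s and contact force between tray and tin below 0.05 N and contact force between tray and lid below 0.05 N and distance between each of medal_a, medal_b and tray below 0.065 m); the arm keeps its last pose, push and grip.
It fails at once if the tweezer stand, loupe, dish, paperweight or the other box's hinged lid is moved over 25 mm (distance of any of tweezers, loupe, dish, quartz, coinbox_lid_handle from where it was at the start of the episode above 0.025 m).
It fails at once if the lid is dropped or thrown (over 0.5 m/s out of the fingers) (linear speed of lid above 0.5 m/s and contact force between the fingers and lid below 0.05 N).
It fails at once if the tray is tipped more than 17 degrees (angle between tray's own z axis and vertical above 0.3 rad).
It fails at once if a medal leaves the tray (distance between any of medal_a, medal_b and tray above 0.08 m).
It also fails if it takes over 64 s, if anything falls off the work surface, if the arm or the gripper's body presses on something with over 40 N, if the wrist force passes 120 N, or if a joint passes its speed limit or range.

## Working session

There is one attempt and no reset: what is moved stays moved. The work goes in short steps, Python scripts to look and compute and a tool call to move; the robot and the scene stay as the last step left them, time stands still between calls to the robot, and variables do not carry over. Pictures are saved under pics/ and viewed, and the job is handed in when it is done.

Besides the shell and the picture viewer there is one more tool, called after ">>>" by a JSON object that holds its "method" and its "body", one argument or row to a line. play_rows: Moves the arm, as the interface text tells. Its arguments: {"type":"object","properties":{"rows":{"type":"array"},"squeeze":{"type":"number"}},"required":["rows"]}

```bash
mkdir -p pics; ls
python3 - <<'E'
from workcell import bot
import cv2,numpy as np
print(bot.get_obs())
for n in("side","top"):
    p,d=bot.camera(n);m=bot.camera_model(n);print(n,m)
    cv2.imwrite(f"pics/{n}0.png",p);np.savez(f"pics/{n}0.npz",p=p,d=d)
E
```

```text
pics
{'time': 0.0, 'q': array([6.94417512e+01, 5.01035516e+00, 1.00321122e+01, 9.50973694e+01,
       3.40138828e-04, 8.99981166e+01]), 'qd': array([ 0.03572819,  0.03682355, -0.03754942,  0.05284983,  0.06150414,
        0.03384498]), 'joint_efforts': array([-7.81910585e-04, -5.20398045e+01,  4.64794779e+01,  1.66427088e-02,
        5.73769921e-05,  2.73042235e-05]), 'ee_pos': array([0.193056  , 0.51476059, 0.23056923]), 'tcp_rot': array([ 179.74037588,   89.92438689, -110.81598974]), 'wrist_force': array([ 0.2886556 , -0.32406601, -0.39187637]), 'torque': array([ 0.04372395, -0.05880508, -0.05955921]), 'opening': 0.08548849568791633}
side {'fx': 481.1665978066311, 'fy': 481.1665978066311, 'cx': 279.4940614801039, 'cy': 213.86280742181611, 'origin': array([ 0.32701323, -0.88055759,  0.94157496]), 'attitude': array([-1.32440131e+02,  1.29395239e-01, -1.60494195e+01])}
top {'fx': 473.0276275774307, 'fy': 473.0276275774307, 'cx': 278.50844672236053, 'cy': 206.07464466116758, 'origin': array([ 0.4843871 , -0.01732388,  1.59320517]), 'attitude': array([-1.77099156e+02,  1.73512135e-01, -9.03550406e+01])}
```

View pics/side0.png

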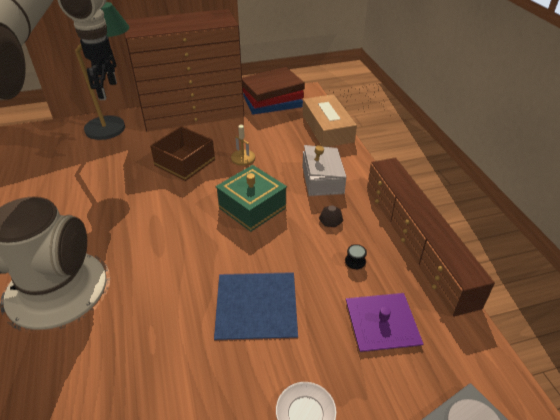

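View pics/top0.png

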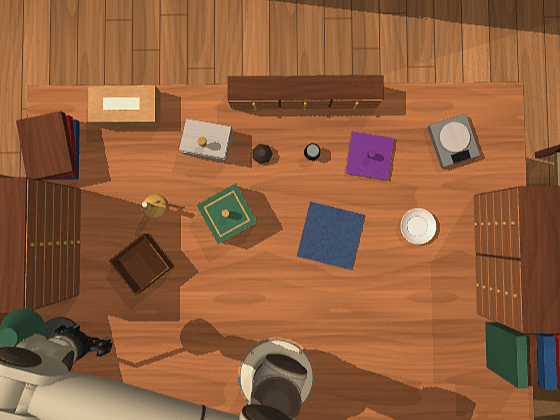

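The top view shows the green lid/tin at about (226,212), the pad at (331,236), the tweezer stand at (155,206), the quartz at (262,154), the loupe at (312,152) and the coin box at (206,140). Next I'll measure them.

```bash
cat > h.py <<'E'
import numpy as np,cv2
from scipy.spatial.transform import Rotation as Ro
from workcell import bot
def ray(n,u,v,z):
    m=bot.camera_model(n);R=Ro.from_euler('xyz',m['attitude'],degrees=True)
    d=R.apply([(u-m['cx'])/m['fx'],(v-m['cy'])/m['fy'],1.]);o=m['origin']
    return o+d*(z-o[2])/d[2]
def cloud(n,d):
    m=bot.camera_model(n);R=Ro.from_euler('xyz',m['attitude'],degrees=True)
    v,u=np.mgrid[:d.shape[0],:d.shape[1]]
    c=np.stack([(u-m['cx'])/m['fx']*d,(v-m['cy'])/m['fy']*d,d],-1)
    return R.apply(c.reshape(-1,3)).reshape(c.shape)+m['origin']
def mask(p,lo,hi):
    return cv2.inRange(cv2.cvtColor(p,cv2.COLOR_BGR2HSV),lo,hi)
def big(m,box):
    k=np.zeros_like(m);x0,y0,x1,y1=box;k[y0:y1,x0:x1]=m[y0:y1,x0:x1]
    k=cv2.morphologyEx(k,cv2.MORPH_CLOSE,np.ones((5,5)))
    c,_=cv2.findContours(k,cv2.RETR_EXTERNAL,cv2.CHAIN_APPROX_NONE)
    return max(c,key=cv2.contourArea)
E
python3 - <<'E'
from h import *
for n,gb,pb in(("top",(185,170,275,250),(285,190,380,280)),("side",(205,155,300,235),(200,260,310,350))):
    z=np.load(f"pics/{n}0.npz");p,d=z['p'],z['d'];C=cloud(n,d)
    hs=cv2.cvtColor(p,cv2.COLOR_BGR2HSV)
    c=big(mask(p,(105,60,20),(125,255,255)),pb)
    w=np.array([ray(n,*q[0],.004)[:2] for q in c],np.float32)
    print(n,"pad",cv2.minAreaRect(w*1000))
    if n=="top":
        print(hs[200,240],hs[240,330])
        # lid plate: points with z .08-.095 from depth
        g=mask(p,(60,60,20),(95,255,255)); g[~((C[...,2]>.07)&(C[...,2]<.11))]=0
        c=big(g,gb)
        w=np.array([ray(n,*q[0],.085)[:2] for q in c],np.float32)
        print("lid",cv2.minAreaRect(w*1000),np.median(C[g>0][:,2]))
    x0,y0,x1,y1=gb; sub=C[y0:y1,x0:x1].reshape(-1,3)
    k=sub[(sub[:,2]>.105)&(sub[:,2]<.13)]; print("knob",len(k),k.mean(0),k.min(0),k.max(0))
# others from top depth
d=np.load("pics/top0.npz")['d'];C=cloud("top",d)
for nm,b in dict(tw=(135,190,180,222),quartz=(248,140,276,168),loupe=(300,140,324,164),box=(175,115,240,165),brown=(105,230,178,297)).items():
    x0,y0,x1,y1=b; s=C[y0:y1,x0:x1].reshape(-1,3); s=s[s[:,2]>.02]
    print(nm,s.min(0).round(3),s.max(0).round(3))
E
python3 - <<'E'
import cv2
p=cv2.imread('pics/top0.png');cv2.imwrite('pics/topz.png',cv2.resize(p[170:270,130:280],None,fx=5,fy=5,interpolation=cv2.INTER_CUBIC))
E
```

```text
top pad ((466.6438293457031, -186.8700714111328), (188.75735473632812, 186.76429748535156), 75.5604019165039)
[ 74 109 103] [109 100 102]
lid ((538.0405883789062, 153.00863647460938), (140.92015075683594, 142.78720092773438), 28.81431007385254) 0.08474153930754413
knob 48 [0.53739566 0.15248053 0.12009434] [0.5260846  0.14152274 0.11051439] [0.54825771 0.16307805 0.12963398]
side pad ((465.609130859375, -186.23696899414062), (187.39649963378906, 186.72979736328125), 75.60700225830078)
knob 73 [0.53813681 0.15115415 0.117651  ] [0.5266282  0.14192249 0.10523706] [0.54900036 0.16862974 0.12612148]
tw [ 0.484 -0.017  0.02 ] [0.582 0.428 1.593]
quartz [ 0.484 -0.017  0.02 ] [0.769 0.071 1.593]
loupe [ 0.484 -0.148  0.031] [ 0.769 -0.017  1.593]
box [ 0.484 -0.017  0.021] [0.849 0.308 1.593]
brown [ 0.282 -0.017  0.02 ] [0.484 0.531 1.593]
```

View pics/topz.png

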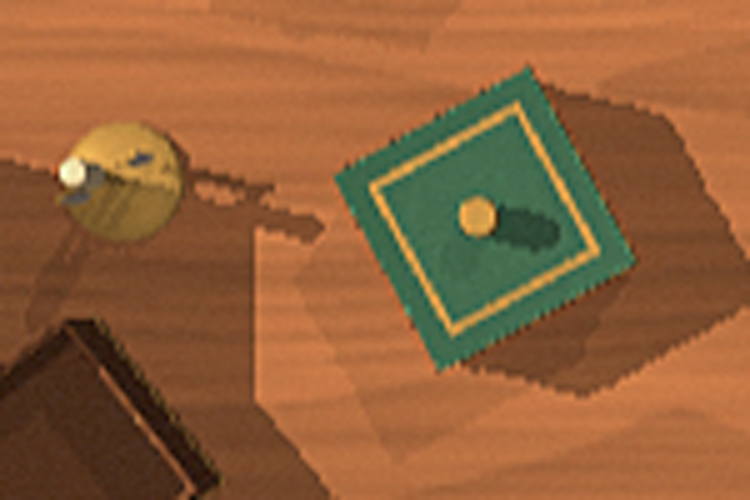

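```bash
cat >> h.py <<'E'
def plan(x,y,z,jaw=None):
    o=bot.get_obs();R=Ro.from_euler('xyz',o['tcp_rot'],degrees=True)
    s=R.inv().apply(np.array([x,y,z])-o['ee_pos'])*100
    M=R.as_matrix();a=np.degrees(np.arctan2(M[1,2],M[0,2]))
    print('t',round(o['time'],2),'pos',o['ee_pos'].round(4),'jawyaw',a.round(2),'q6',o['q'][5].round(1),'F',o['wrist_force'].round(1),'open',round(o['opening'],4))
    print('toolaxes x,y,z',M.T.round(3).tolist())
    print('shift cm',s.round(2), 'turn', None if jaw is None else [round(-((jaw-a+k)),1) for k in(-180,0,180)])
E
python3 - <<'E'
from h import *
plan(.538,.152,.23,28.8)
d=np.load("pics/top0.npz")['d'];C=cloud("top",d)
for nm,b in dict(tw=(135,190,180,222),quartz=(248,140,276,168),loupe=(300,140,324,164),box=(175,115,240,165),brown=(105,230,178,297)).items():
    x0,y0,x1,y1=b; s=C[y0:y1,x0:x1].reshape(-1,3); s=s[(s[:,2]>.02)&(s[:,2]<.5)]
    print(nm,s.min(0).round(3),s.max(0).round(3))
E
```

```text
t 0.1 pos [0.1931 0.5148 0.2307] jawyaw 69.44 q6 90.0 F [-0.1  0.3  0.9] open 0.0856
toolaxes x,y,z [[-0.0, -0.001, -1.0], [-0.936, 0.351, -0.0], [0.351, 0.936, -0.001]]
shift cm [  0.09 -45.04 -21.86] turn [np.float64(220.6), np.float64(40.6), np.float64(-139.4)]
tw [0.537 0.378 0.02 ] [0.582 0.428 0.127]
quartz [0.709 0.011 0.02 ] [0.769 0.071 0.053]
loupe [ 0.721 -0.148  0.031] [ 0.769 -0.102  0.052]
box [0.715 0.141 0.021] [0.849 0.308 0.128]
brown [0.282 0.336 0.02 ] [0.475 0.531 0.088]
```

>>> {"method": "play_rows", "body": {
  "rows": [
    [[0, -1, -0.5], 2, 8.5],
    [[0, -3, -1.5], 6, 8.5],
    [[0, -6, -3], 11, 8.5],
    [[0, -9.5, -4.6], 16, 8.5],
    [[0, -13, -6.3], 21, 8.5],
    [[0, -16.5, -8], 26, 8.5],
    [[0, -20, -9.7], 31, 8.5],
    [[0, -23.5, -11.4], 35, 8.5],
    [[0, -27, -13.1], 38, 8.5],
    [[0, -30.5, -14.8], 40, 8.5],
    [[0, -34, -16.5], 40.6, 8.5],
    [[0, -37, -18], 40.6, 8.5]
  ]
}}

```text
time: 1.1
ee_pos: [0.4776, 0.2137, 0.2312]
tcp_rot: [-106.5, 90.0, -77.8]
wrist_force: [0.0, -0.2, 0.5]
opening: 0.0852
```

```bash
python3 -c "
from h import *
plan(.538,.152,.15,28.8)"
```

```text
t 1.1 pos [0.4776 0.2137 0.2312] jawyaw 28.64 q6 85.5 F [ 0.  -0.2  0.5] open 0.0852
toolaxes x,y,z [[0.0, -0.0, -1.0], [-0.479, 0.878, -0.0], [0.878, 0.479, -0.0]]
shift cm [ 8.12 -8.31  2.35] turn [np.float64(179.8), np.float64(-0.2), np.float64(-180.2)]
```

>>> {"method": "play_rows", "body": {
  "rows": [
    [[1, -2.5, 0.7], 0, 8.5],
    [[3, -5, 1.4], 0, 8.5],
    [[5, -7, 2], 0, 8.5],
    [[7, -8, 2.2], 0, 8.5],
    [[8, -8.3, 2.3], 0, 8.5],
    [[8, -8.3, 2.3], 0, 8.5],
    [[8, -8.3, 2.3], 0, 8.5],
    [[8, -8.3, 2.3], 0, 8.5]
  ]
}}

```text
time: 1.77
ee_pos: [0.5365, 0.1555, 0.1528]
tcp_rot: [-7.8, 89.9, 21.0]
wrist_force: [-0.6, 0.7, -0.2]
opening: 0.0846
```

Run:
```python
from h import *
plan(.538,.152,.090,28.8)
p,d=bot.camera("side");cv2.imwrite("pics/s1.png",cv2.resize(p[60:260,150:350],None,fx=3,fy=3))
```

```text
t 1.77 pos [0.5365 0.1555 0.1528] jawyaw 28.86 q6 77.3 F [-0.6  0.7 -0.2] open 0.0846
toolaxes x,y,z [[0.001, 0.001, -1.0], [-0.483, 0.876, -0.0], [0.876, 0.483, 0.002]]
shift cm [ 6.28 -0.38 -0.04] turn [np.float64(180.1), np.float64(0.1), np.float64(-179.9)]
```

View pics/s1.png

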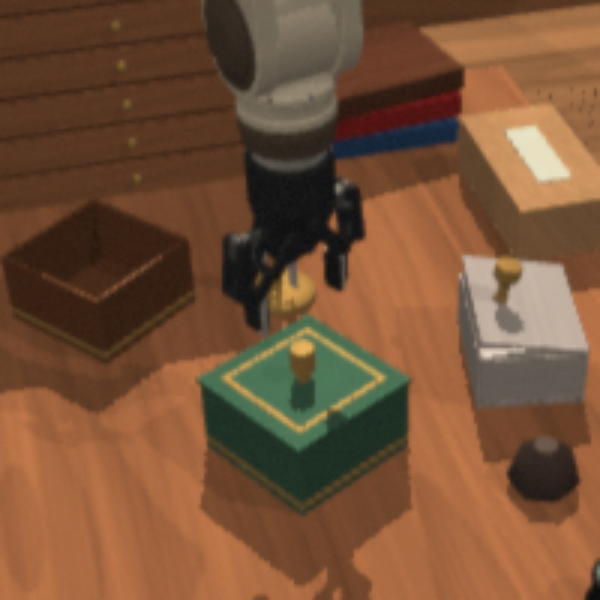

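The gripper, at about (295,250) in this crop, stands straight above the knob at (302,350). I'll go down and grip.

>>> {"method": "play_rows", "body": {
  "rows": [
    [[0.8, -0.2, 0], 0, 8.5],
    [[2, -0.4, 0], 0, 8.5],
    [[3.5, -0.4, 0], 0, 8.5],
    [[5, -0.4, 0], 0, 8.5],
    [[5.9, -0.4, 0], 0, 8.5],
    [[6.2, -0.4, 0], 0, 8.5],
    [[6.2, -0.4, 0], 0, 8.5],
    [[6.2, -0.4, 0], 0, 8.5]
  ],
  "squeeze": 40
}}

```text
time: 2.48
ee_pos: [0.5386, 0.1515, 0.0896]
tcp_rot: [-11.4, 90.0, 17.4]
wrist_force: [0.0, -0.2, 0.3]
opening: 0.0848
```

>>> {"method": "play_rows", "body": {
  "rows": [
    [[0, 0, 0], 0, 5],
    [[0, 0, 0], 0, 3.5],
    [[0, 0, 0], 0, 2.5],
    [[0, 0, 0], 0, 1.5],
    [[0, 0, 0], 0, 1.5],
    [[0, 0, 0], 0, 1.5],
    [[0, 0, 0], 0, 1.5],
    [[0, 0, 0], 0, 1.5],
    [[0, 0, 0], 0, 1.5],
    [[0, 0, 0], 0, 1.5]
  ],
  "squeeze": 40
}}

```text
time: 3.32
ee_pos: [0.5387, 0.1514, 0.0897]
tcp_rot: [-17.3, 90.0, 11.5]
wrist_force: [-0.5, -0.6, 5.6]
opening: 0.0228
```

>>> {"method": "play_rows", "body": {
  "rows": [
    [[-0.3, 0, 0], 0, 1.5],
    [[-0.8, 0, 0], 0, 1.5],
    [[-1.5, 0, 0], 0, 1.5],
    [[-2.5, 0, 0], 0, 1.5],
    [[-4, 0, 0], 0, 1.5],
    [[-5.5, 0, 0], 0, 1.5],
    [[-7, 0, 0], 0, 1.5],
    [[-8, 0, 0], 0, 1.5],
    [[-8.5, 0, 0], 0, 1.5],
    [[-8.5, 0, 0], 0, 1.5],
    [[-8.5, 0, 0], 0, 1.5]
  ]
}}

```text
time: 4.23
ee_pos: [0.5384, 0.1514, 0.174]
tcp_rot: [165.3, 90.0, -165.9]
wrist_force: [0.1, -0.3, -2.2]
opening: 0.0227
```

Run:
```python
from h import *
plan(.466,-.187,.175,28.8)
p,d=bot.camera("side");cv2.imwrite("pics/s2.png",cv2.resize(p[60:260,150:350],None,fx=3,fy=3))
```

```text
t 4.23 pos [0.5384 0.1514 0.174 ] jawyaw 28.84 q6 76.9 F [ 0.1 -0.3 -2.2] open 0.0227
toolaxes x,y,z [[-0.0, -0.0, -1.0], [-0.482, 0.876, 0.0], [0.876, 0.482, -0.0]]
shift cm [ -0.1  -26.15 -22.67] turn [np.float64(180.0), np.float64(0.0), np.float64(-180.0)]
```

View pics/s2.png

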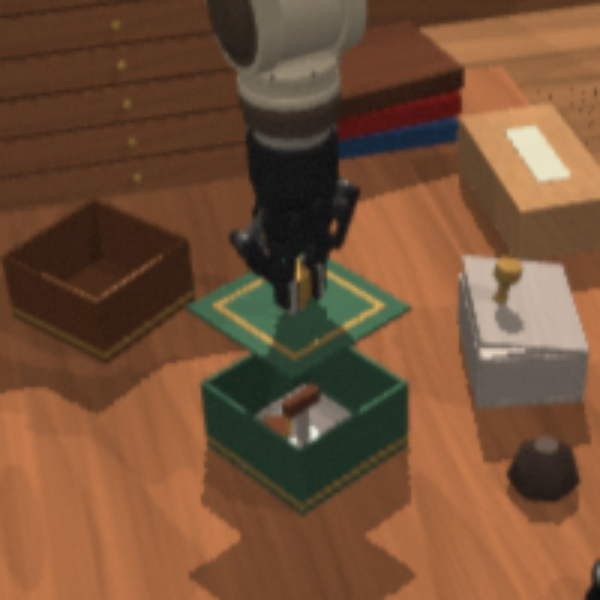

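The lid hangs level from the fingers at about (300,305) in the crop. The tray handle, at about (300,400), is visible in the tin. Next I'll carry the lid to the pad.

>>> {"method": "play_rows", "body": {
  "rows": [
    [[0, -0.5, -0.4], 0, 1.5],
    [[0, -1.5, -1.3], 0, 1.5],
    [[0, -3, -2.6], 0, 1.5],
    [[0, -5, -4.3], 0, 1.5],
    [[0, -7.2, -6.2], 0, 1.5],
    [[0, -9.4, -8.1], 0, 1.5],
    [[0, -11.6, -10], 0, 1.5],
    [[0, -13.8, -11.9], 0, 1.5],
    [[0, -16, -13.8], 0, 1.5],
    [[0, -18.2, -15.7], 0, 1.5],
    [[0, -20.4, -17.6], 0, 1.5],
    [[0, -22.2, -19.2], 0, 1.5]
  ]
}}

```text
time: 5.28
ee_pos: [0.4759, -0.1381, 0.174]
tcp_rot: [176.7, 90.0, -154.5]
wrist_force: [-0.1, -0.0, -1.3]
opening: 0.0228
```

>>> {"method": "play_rows", "body": {
  "rows": [
    [[0, -1.5, -1.3], 0, 1.5],
    [[0, -2.7, -2.3], 0, 1.5],
    [[0, -3.5, -3], 0, 1.5],
    [[0, -3.9, -3.4], 0, 1.5],
    [[0, -3.9, -3.4], 0, 1.5],
    [[0, -3.9, -3.4], 0, 1.5],
    [[0, -3.9, -3.4], 0, 1.5]
  ]
}}

```text
time: 5.87
ee_pos: [0.4665, -0.1857, 0.1743]
tcp_rot: [67.4, 90.0, 96.3]
wrist_force: [0.4, 0.1, -1.2]
opening: 0.0229
```

Run:
```python
from h import *
plan(.466,-.187,.025,28.8)
p,d=bot.camera("side");cv2.imwrite("pics/s3.png",cv2.resize(p[180:380,150:350],None,fx=3,fy=3))
```

```text
t 5.87 pos [ 0.4665 -0.1857  0.1743] jawyaw 28.88 q6 39.4 F [ 0.4  0.1 -1.2] open 0.0229
toolaxes x,y,z [[-0.0, 0.0, -1.0], [-0.483, 0.876, 0.0], [0.876, 0.483, 0.0]]
shift cm [14.93 -0.1  -0.11] turn [np.float64(180.1), np.float64(0.1), np.float64(-179.9)]
```

View pics/s3.png

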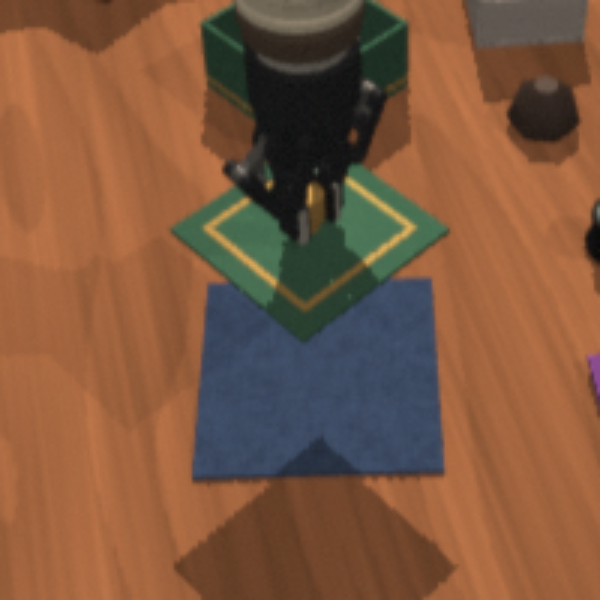

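The lid is level above the pad. I'll lower it, slowly near the end.

>>> {"method": "play_rows", "body": {
  "rows": [
    [[0.5, 0, 0], 0, 1.5],
    [[1.5, 0, 0], 0, 1.5],
    [[3, 0, 0], 0, 1.5],
    [[5, 0, 0], 0, 1.5],
    [[7, 0, 0], 0, 1.5],
    [[9, 0, 0], 0, 1.5],
    [[11, 0, 0], 0, 1.5],
    [[12.5, 0, 0], 0, 1.5],
    [[13.5, 0, 0], 0, 1.5],
    [[14.2, 0, 0], 0, 1.5],
    [[14.6, 0, 0], 0, 1.5],
    [[14.7, 0, 0], 0, 1.5]
  ]
}}

```text
time: 6.92
ee_pos: [0.4664, -0.1861, 0.0269]
tcp_rot: [125.8, 90.0, 154.6]
wrist_force: [-0.6, -0.9, -0.6]
opening: 0.0234
```

>>> {"method": "play_rows", "body": {
  "rows": [
    [[0, 0, 0], 0, 1.5],
    [[0.2, 0, 0], 0, 1.5],
    [[0.3, 0, 0], 0, 1.5],
    [[0.4, 0, 0], 0, 1.5],
    [[0.5, 0, 0], 0, 1.5],
    [[0.55, 0, 0], 0, 1.5],
    [[0.55, 0, 0], 0, 1.5]
  ]
}}

```text
time: 7.5
ee_pos: [0.4664, -0.1863, 0.0217]
tcp_rot: [-51.6, 90.0, -22.8]
wrist_force: [0.9, -0.6, -1.4]
opening: 0.0233
```

>>> {"method": "play_rows", "body": {
  "rows": [
    [[0.1, 0, 0], 0, 1.5],
    [[0.1, 0, 0], 0, 1.5],
    [[0.1, 0, 0], 0, 1.5]
  ]
}}

```text
time: 7.75
ee_pos: [0.4665, -0.1863, 0.0216]
tcp_rot: [-49.8, 90.0, -21.0]
wrist_force: [-3.6, 1.0, 6.6]
opening: 0.0229
```

Contact with the pad shows at +6.6 N, so I'll open the fingers slowly.

>>> {"method": "play_rows", "body": {
  "rows": [
    [[0, 0, 0], 0, 2.5],
    [[0, 0, 0], 0, 2.7],
    [[0, 0, 0], 0, 3],
    [[0, 0, 0], 0, 4],
    [[0, 0, 0], 0, 6],
    [[0, 0, 0], 0, 8],
    [[0, 0, 0], 0, 8.5],
    [[0, 0, 0], 0, 8.5],
    [[0, 0, 0], 0, 8.5],
    [[0, 0, 0], 0, 8.5],
    [[0, 0, 0], 0, 8.5],
    [[0, 0, 0], 0, 8.5]
  ]
}}

```text
time: 8.75
ee_pos: [0.4664, -0.1863, 0.0208]
tcp_rot: [-171.9, 90.0, -143.1]
wrist_force: [-0.1, 0.9, -0.0]
opening: 0.0851
```

>>> {"method": "play_rows", "body": {
  "rows": [
    [[-0.3, 0, 0], 0, 8.5],
    [[-1, 0, 0], 0, 8.5],
    [[-2.5, 0, 0], 0, 8.5],
    [[-5, 0, 0], 0, 8.5],
    [[-8, 0, 0], 0, 8.5],
    [[-11, 0, 0], 0, 8.5],
    [[-14, 0, 0], 0, 8.5],
    [[-16, 0, 0], 0, 8.5],
    [[-17, 0, 0], 0, 8.5],
    [[-17, 0, 0], 0, 8.5]
  ]
}}

```text
time: 9.58
ee_pos: [0.4673, -0.1866, 0.1934]
tcp_rot: [-51.0, 89.8, -22.2]
wrist_force: [-0.6, -0.4, -0.6]
opening: 0.0851
```

Run:
```python
from h import *
for n in("side","top"):
    p,d=bot.camera(n);cv2.imwrite(f"pics/{n}4.png",p);np.savez(f"pics/{n}4.npz",p=p,d=d)
plan(.538,.152,.19,28.8)
a=cv2.imread("pics/side4.png");b=cv2.imread("pics/top4.png")
cv2.imwrite("pics/both4.png",np.hstack([cv2.resize(a[160:360,190:340],None,fx=2.6,fy=2.6),cv2.resize(b[170:370,190:340],None,fx=2.6,fy=2.6)]))
```

```text
t 9.68 pos [ 0.4663 -0.1862  0.19  ] jawyaw 28.84 q6 39.4 F [-0.1  0.4 -0.3] open 0.0854
toolaxes x,y,z [[-0.001, 0.0, -1.0], [-0.482, 0.876, 0.0], [0.876, 0.482, -0.0]]
shift cm [1.000e-02 2.617e+01 2.259e+01] turn [np.float64(180.0), np.float64(0.0), np.float64(-180.0)]
```

View pics/both4.png

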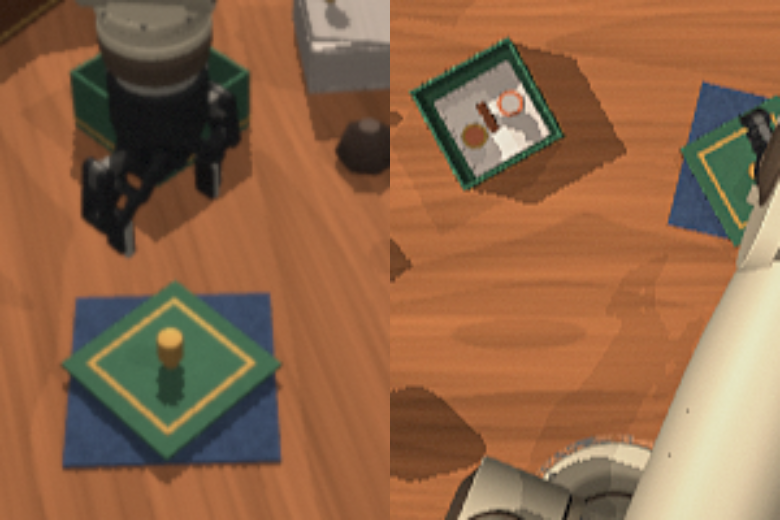

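The lid lies flat in the middle of the pad (left half, knob at about (170,345)). In the right half the tray shows, with its dark bar at about (487,115). I'll measure the handle.

Run:
```python
from h import *
z=np.load("pics/top4.npz");p,d=z['p'],z['d'];C=cloud("top",d)
x0,y0,x1,y1=210,195,245,235
hs=cv2.cvtColor(p,cv2.COLOR_BGR2HSV)
print(C[195:235:3,215:245:3,2].round(3))
Z=C[...,2];m=np.zeros(Z.shape,np.uint8);m[198:228,215:240]=((Z>.045)&(Z<.075))[198:228,215:240]*255
v,u=np.nonzero(m);print(len(v),np.median(Z[m>0]))
w=np.array([ray("top",a,b,.065)[:2] for a,b in zip(u,v)],np.float32)*1000
print("bar depth",cv2.minAreaRect(w),w.mean(0))
m2=mask(p[195:235,210:245],(0,60,20),(15,255,120));v,u=np.nonzero(m2)
n,l,s,c=cv2.connectedComponentsWithStats(m2);print(s,c+[210,195])
for i in range(1,n):
    if s[i,4]>15:
        v,u=np.nonzero(l==i);w=np.array([ray("top",a+210,b+195,.065)[:2] for a,b in zip(u,v)],np.float32)*1000
        cw=w-w.mean(0);ev,V=np.linalg.eigh(cw.T@cw);print(i,w.mean(0),np.degrees(np.arctan2(V[1,1],V[0,1])),cv2.minAreaRect(w))
cv2.imwrite("pics/t4z.png",cv2.resize(p[180:250,190:265],None,fx=8,fy=8,interpolation=cv2.INTER_NEAREST))
```

```text
[[-3.000e-03  7.200e-02  4.700e-02  4.000e-03  7.000e-03  2.000e-03
   2.100e-02  5.000e-03  8.000e-03  1.400e-02]
 [ 5.000e-02  1.400e-02  4.000e-03  9.000e-03  1.400e-02  1.800e-02
   1.100e-02  1.000e-02  2.000e-03  7.600e-02]
 [ 7.000e-03  6.000e-03  1.000e-02  7.000e-03  1.100e-02  1.000e-03
   1.000e-02  4.000e-03  1.900e-02  5.000e-03]
 [ 4.000e-03  1.400e-02  1.000e-02  6.000e-03  8.000e-03  5.000e-03
   3.000e-03  8.000e-03  1.200e-02  4.000e-03]
 [ 2.000e-03  1.100e-02  1.400e-02  5.000e-03  6.000e-03  6.000e-03
   1.300e-02  9.000e-03  1.400e-02  1.300e-02]
 [ 1.200e-02  7.000e-03  5.000e-03  6.400e-02  8.000e-03  6.000e-03
   1.600e-02  1.800e-02  1.500e-02  4.000e-03]
 [ 1.593e+00  9.000e-03  6.000e-03  6.500e-02  5.800e-02  8.000e-03
   1.000e-02  6.000e-03  1.600e-02  6.000e-03]
 [ 1.200e-02  9.000e-03 -4.000e-03  3.000e-03  6.300e-02  4.500e-02
   1.200e-02  8.000e-03  8.000e-03  4.000e-03]
 [ 1.200e-02  1.900e-02  1.000e-02  1.200e-02  1.200e-02  6.800e-02
   8.000e-03  8.000e-03  5.000e-03  1.200e-02]
 [ 8.000e-03  1.300e-02  1.800e-02  1.500e-02  1.500e-02  7.000e-
[... 584 characters left out ...]
, (87.98074340820312, 12.723051071166992), 30.827945709228516) [534.40515 153.45793]
[[   0    0   35   40 1330]
 [  33    1    1    1    1]
 [  34    3    1    1    1]
 [  13   14    9   12   41]
 [  27   34    8    6   26]
 [  25   39    1    1    1]] [[226.67518797 214.14962406]
 [243.         196.        ]
 [244.         198.        ]
 [227.36585366 214.85365854]
 [241.46153846 232.46153846]
 [235.         234.        ]]
3 [534.4888  152.33676] -148.80978 ((535.3255615234375, 152.8797149658203), (39.4162483215332, 12.004623413085938), 29.63440704345703)
4 [477.36765 106.88191] 109.822845 ((480.4447021484375, 109.97724914550781), (22.589746475219727, 16.110795974731445), 89.8565444946289)
```

View pics/t4z.png

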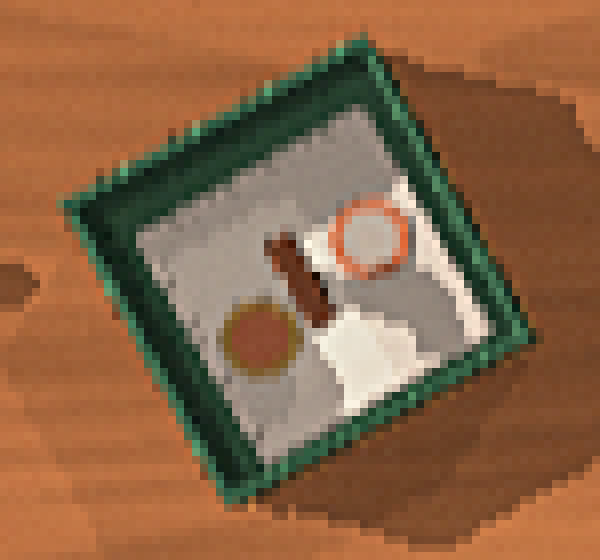

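The bar lies along yaw ≈30°, centred at about (0.535, 0.1525), with a medal on each side at (260,335) and (370,237) in this crop. I'll go back over the tin and turn the jaws to yaw 120° (turn −91°).

>>> {"method": "play_rows", "body": {
  "rows": [
    [[0, 0.5, 0.4], -3, 8.5],
    [[0, 1.7, 1.5], -8, 8.5],
    [[0, 3.5, 3], -14, 8.5],
    [[0, 5.7, 4.9], -20, 8.5],
    [[0, 8, 6.9], -26, 8.5],
    [[0, 10.3, 8.9], -32, 8.5],
    [[0, 12.6, 10.9], -38, 7],
    [[0, 14.9, 12.9], -44, 6],
    [[0, 17.2, 14.9], -50, 5],
    [[0, 19.5, 16.8], -56, 5],
    [[0, 21.8, 18.8], -62, 5],
    [[0, 23.5, 20.3], -67, 5]
  ]
}}

```text
time: 10.68
ee_pos: [0.5303, 0.1196, 0.1885]
tcp_rot: [90.7, 89.8, -173.1]
wrist_force: [-0.1, -0.3, -0.2]
opening: 0.05
```

Run:
```python
from h import *
plan(.535,.1525,.13,120)
```

```text
t 10.68 pos [0.5303 0.1196 0.1885] jawyaw 96.21 q6 6.5 F [-0.1 -0.3 -0.2] open 0.05
toolaxes x,y,z [[-0.003, -0.0, -1.0], [-0.994, -0.108, 0.003], [-0.108, 0.994, -0.0]]
shift cm [ 5.85 -0.84  3.22] turn [np.float64(156.2), np.float64(-23.8), np.float64(-203.8)]
```

>>> {"method": "play_rows", "body": {
  "rows": [
    [[0, -0.3, 1.3], -5, 5],
    [[0, -0.5, 2.2], -10, 5],
    [[0, -0.7, 2.8], -15, 5],
    [[0, -0.8, 3.1], -20, 5],
    [[1, -0.8, 3.2], -23, 5],
    [[2.5, -0.8, 3.2], -24, 5],
    [[4, -0.8, 3.2], -24, 5],
    [[5, -0.8, 3.2], -24, 5],
    [[5.5, -0.8, 3.2], -24, 5],
    [[5.5, -0.8, 3.2], -24, 5],
    [[5.5, -0.8, 3.2], -24, 5]
  ]
}}

```text
time: 11.6
ee_pos: [0.5354, 0.1501, 0.1356]
tcp_rot: [76.6, 90.0, -163.6]
wrist_force: [0.3, -0.4, 0.1]
opening: 0.05
```

Run:
```python
from h import *
plan(.535,.1525,.038,120)
p,d=bot.camera("side");cv2.imwrite("pics/s5.png",cv2.resize(p[100:240,180:330],None,fx=4,fy=4,interpolation=cv2.INTER_CUBIC))
# side view bar: dark reddish inside tin
z=np.load("pics/side4.npz")['p'];cv2.imwrite("pics/s4z.png",cv2.resize(z[155:235,205:300],None,fx=6,fy=6,interpolation=cv2.INTER_NEAREST))
```

```text
t 11.6 pos [0.5354 0.1501 0.1356] jawyaw 119.83 q6 -14.2 F [ 0.3 -0.4  0.1] open 0.05
toolaxes x,y,z [[-0.001, -0.0, -1.0], [-0.867, -0.497, 0.001], [-0.497, 0.867, 0.0]]
shift cm [ 9.76 -0.09  0.23] turn [np.float64(179.8), np.float64(-0.2), np.float64(-180.2)]
```

View pics/s5.png

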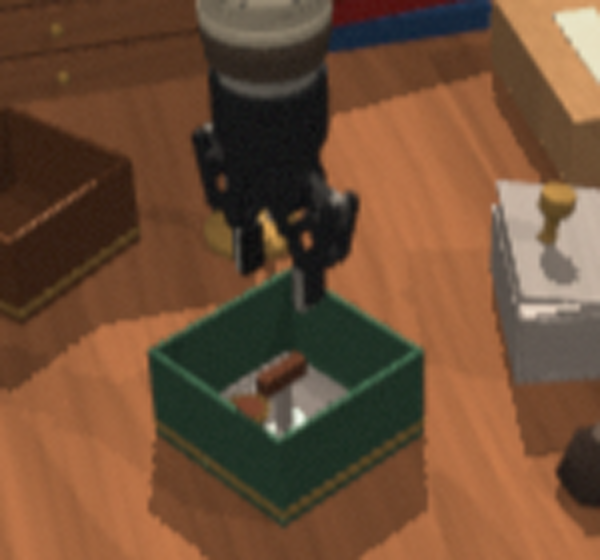

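The open jaws straddle the line of the bar, which is at (283,372) in the crop. Before descending I'll cross-check the bar from the side view.

Run:
```python
from h import *
p=cv2.imread("pics/s5.png")
m=mask(p[340:400,250:315],(0,70,20),(14,255,140));n,l,s,c=cv2.connectedComponentsWithStats(m)
for i in range(1,n):
    if s[i,4]>200: 
        u,v=180+(250+c[i][0]-1.5)/4,100+(340+c[i][1]-1.5)/4
        print(s[i],u,v,ray("side",u,v,.060),ray("side",u,v,.062))
```

```text
[   0   12   57   48 1475] 249.46805084745762 193.50533898305085 [0.53328198 0.15289874 0.06      ] [0.53281403 0.15055417 0.062     ]
```

>>> {"method": "play_rows", "body": {
  "rows": [
    [[0.5, 0, 0.2], 0, 5],
    [[1.5, 0, 0.25], 0, 5],
    [[3, 0, 0.25], 0, 5],
    [[4.5, 0, 0.25], 0, 5],
    [[6, 0, 0.25], 0, 5],
    [[7.5, 0, 0.25], 0, 5],
    [[8.6, 0, 0.25], 0, 5],
    [[9.3, 0, 0.25], 0, 5],
    [[9.7, 0, 0.25], 0, 5],
    [[9.7, 0, 0.25], 0, 5],
    [[9.7, 0, 0.25], 0, 5]
  ]
}}

```text
time: 12.57
ee_pos: [0.5345, 0.1524, 0.0392]
tcp_rot: [-101.4, 90.0, 18.5]
wrist_force: [0.5, 0.3, -0.1]
opening: 0.0503
```

Run:
```python
from h import *
plan(.534,.1525,.038,120)
p,d=bot.camera("side");cv2.imwrite("pics/s6.png",cv2.resize(p[100:240,180:330],None,fx=4,fy=4,interpolation=cv2.INTER_CUBIC))
```

```text
t 12.57 pos [0.5345 0.1524 0.0392] jawyaw 119.84 q6 -13.9 F [ 0.5  0.3 -0.1] open 0.0503
toolaxes x,y,z [[0.0, 0.0, -1.0], [-0.867, -0.498, -0.001], [-0.498, 0.867, -0.0]]
shift cm [0.12 0.04 0.03] turn [np.float64(179.8), np.float64(-0.2), np.float64(-180.2)]
```

View pics/s6.png

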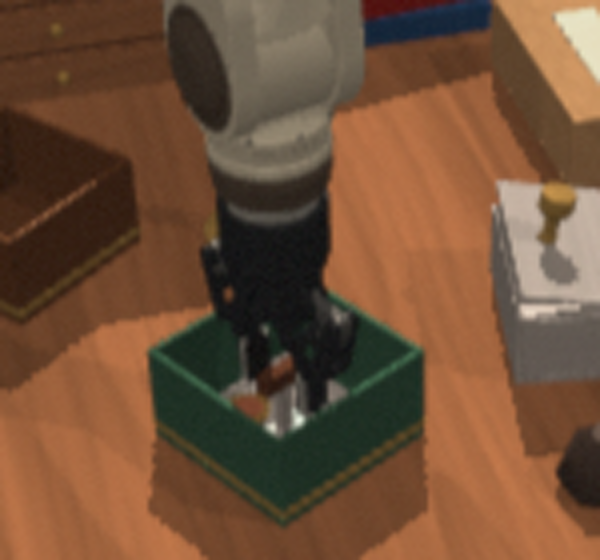

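The bar, at (277,375), lies between the two fingers. I'll close gently.

>>> {"method": "play_rows", "body": {
  "rows": [
    [[0, 0, 0], 0, 4],
    [[0, 0, 0], 0, 3],
    [[0, 0, 0], 0, 2.4],
    [[0, 0, 0], 0, 2],
    [[0, 0, 0], 0, 1.7],
    [[0, 0, 0], 0, 1.5],
    [[0, 0, 0], 0, 1.3],
    [[0, 0, 0], 0, 1.1],
    [[0, 0, 0], 0, 0.8],
    [[0, 0, 0], 0, 0.4],
    [[0, 0, 0], 0, 0.3],
    [[0, 0, 0], 0, 0.3]
  ],
  "squeeze": 50
}}

```text
time: 13.62
ee_pos: [0.5343, 0.1527, 0.0391]
tcp_rot: [-48.7, 90.0, 71.1]
wrist_force: [-3.3, 3.8, 5.1]
opening: 0.0109
```

>>> {"method": "play_rows", "body": {
  "rows": [
    [[0, 0, 0], 0, 0.3],
    [[-0.1, 0, 0], 0, 0.3],
    [[-0.3, 0, 0], 0, 0.3],
    [[-0.5, 0, 0], 0, 0.3],
    [[-0.8, 0, 0], 0, 0.3],
    [[-1.2, 0, 0], 0, 0.3],
    [[-1.6, 0, 0], 0, 0.3],
    [[-2, 0, 0], 0, 0.3],
    [[-2.3, 0, 0], 0, 0.3],
    [[-2.5, 0, 0], 0, 0.3],
    [[-2.5, 0, 0], 0, 0.3],
    [[-2.5, 0, 0], 0, 0.3]
  ]
}}

```text
time: 14.62
ee_pos: [0.5344, 0.1524, 0.0639]
tcp_rot: [-114.4, 90.0, 5.5]
wrist_force: [-0.0, -0.0, -2.7]
opening: 0.0111
```

Run:
```python
from h import *
plan(.534,.1525,.15,120)
p,d=bot.camera("side");cv2.imwrite("pics/s7.png",cv2.resize(p[100:240,180:330],None,fx=4,fy=4,interpolation=cv2.INTER_CUBIC))
```

```text
t 14.62 pos [0.5344 0.1524 0.0639] jawyaw 119.84 q6 -13.9 F [-0.  -0.  -2.7] open 0.0111
toolaxes x,y,z [[0.0, 0.0, -1.0], [-0.867, -0.498, -0.0], [-0.498, 0.867, -0.0]]
shift cm [-8.61  0.02  0.03] turn [np.float64(179.8), np.float64(-0.2), np.float64(-180.2)]
```

View pics/s7.png

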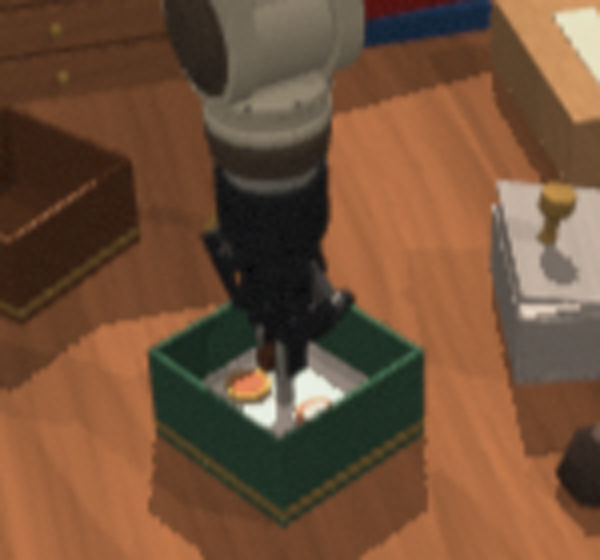

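The tray is held level with both medals in it at (250,383) and (315,405), and the wrist force of −2.7 N matches its weight. I'll lift another 12 cm smoothly.

>>> {"method": "play_rows", "body": {
  "rows": [
    [[-0.1, 0, 0], 0, 0.3],
    [[-0.3, 0, 0], 0, 0.3],
    [[-0.7, 0, 0], 0, 0.3],
    [[-1.3, 0, 0], 0, 0.3],
    [[-2, 0, 0], 0, 0.3],
    [[-2.8, 0, 0], 0, 0.3],
    [[-3.6, 0, 0], 0, 0.3],
    [[-4.4, 0, 0], 0, 0.3],
    [[-5.2, 0, 0], 0, 0.3],
    [[-5.8, 0, 0], 0, 0.3],
    [[-6.1, 0, 0], 0, 0.3],
    [[-6.2, 0, 0], 0, 0.3]
  ]
}}

```text
time: 15.67
ee_pos: [0.5346, 0.1524, 0.1266]
tcp_rot: [-102.1, 89.9, 17.8]
wrist_force: [-0.8, -0.7, -3.7]
opening: 0.0112
```

>>> {"method": "play_rows", "body": {
  "rows": [
    [[-0.1, 0, 0], 0, 0.3],
    [[-0.4, 0, 0], 0, 0.3],
    [[-1, 0, 0], 0, 0.3],
    [[-1.8, 0, 0], 0, 0.3],
    [[-2.7, 0, 0], 0, 0.3],
    [[-3.6, 0, 0], 0, 0.3],
    [[-4.5, 0, 0], 0, 0.3],
    [[-5.3, 0, 0], 0, 0.3],
    [[-5.9, 0, 0], 0, 0.3],
    [[-6.2, 0, 0], 0, 0.3],
    [[-6.3, 0, 0], 0, 0.3],
    [[-6.3, 0, 0], 0, 0.3]
  ]
}}

```text
time: 16.67
ee_pos: [0.5344, 0.1524, 0.1888]
tcp_rot: [-120.8, 90.0, -1.0]
wrist_force: [-0.0, 0.3, -3.2]
opening: 0.0112
```

>>> {"method": "play_rows", "body": {
  "rows": [
    [[0, 0, 0], 0, 0.3],
    [[0, 0, 0], 0, 0.3],
    [[0, 0, 0], 0, 0.3],
    [[0, 0, 0], 0, 0.3],
    [[0, 0, 0], 0, 0.3],
    [[0, 0, 0], 0, 0.3],
    [[0, 0, 0], 0, 0.3],
    [[0, 0, 0], 0, 0.3]
  ]
}}

```text
time: 17.33
ee_pos: [0.5343, 0.1524, 0.1888]
tcp_rot: [-129.0, 90.0, -9.2]
wrist_force: [-0.4, 0.4, -3.5]
opening: 0.0108
```

Run:
```python
from h import *
plan(.538,.153,.19,120)
p,d=bot.camera("side");p2,d2=bot.camera("top")
cv2.imwrite("pics/f.png",np.hstack([cv2.resize(p[90:350,170:330],None,fx=2.2,fy=2.2),cv2.resize(p2[130:390,180:380],None,fx=2.2,fy=2.2)]))
# lid pose and tray height
C=cloud("side",d)
for nm,b in dict(tray=(205,120,300,200)).items():
    s=C[b[1]:b[3],b[0]:b[2]];q=p[b[1]:b[3],b[0]:b[2]];hs=cv2.cvtColor(q,cv2.COLOR_BGR2HSV)
    k=s[(hs[...,1]<60)&(hs[...,2]>90)&(s[...,2]>.12)&(s[...,2]<.2)&(abs(s[...,0]-.535)<.06)&(abs(s[...,1]-.152)<.06)]
    if len(k)>20:
        A=np.c_[k[:,:2]-[.535,.152],np.ones(len(k))];f=np.linalg.lstsq(A,k[:,2],rcond=None)[0];print("tray plane",len(k),f)
g=mask(p,(60,60,20),(95,255,255));c=big(g,(190,240,320,360))
w=np.array([ray("side",*a[0],.017)[:2] for a in c],np.float32)*1000;print("lid",cv2.minAreaRect(w))
```

```text
t 17.33 pos [0.5343 0.1524 0.1888] jawyaw 119.84 q6 -13.9 F [-0.4  0.4 -3.5] open 0.0108
toolaxes x,y,z [[0.0, -0.0, -1.0], [-0.867, -0.498, -0.0], [-0.498, 0.867, -0.0]]
shift cm [-0.12 -0.35 -0.13] turn [np.float64(179.8), np.float64(-0.2), np.float64(-180.2)]
tray plane 753 [-0.00104752  0.00110738  0.16149755]
lid ((465.5941162109375, -183.56321716308594), (146.7278594970703, 146.9669189453125), 28.559982299804688)
```

View pics/f.png

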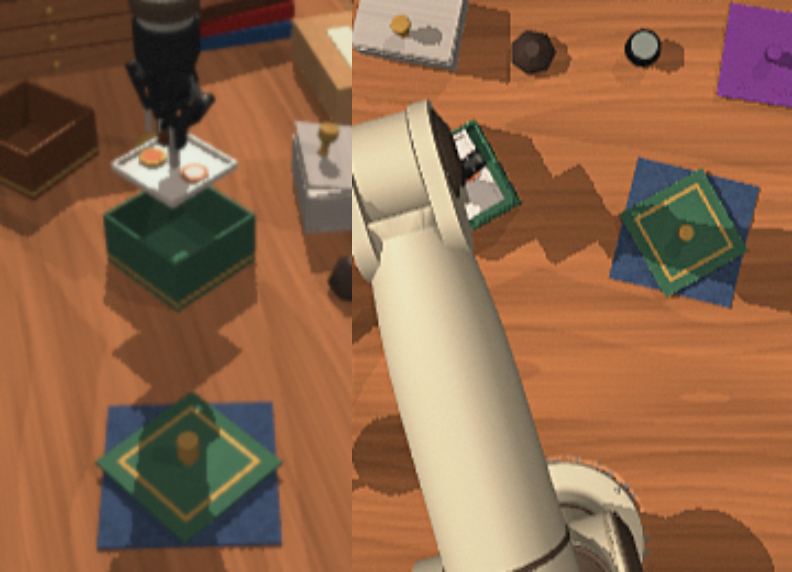

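The tray hangs level: the fitted slope is about 0.001, and the floor top at z≈0.16 puts the underside at ≈0.155–0.157. Both medals are in it, at (152,157) and (193,173) on the left. The lid lies flat on the pad within about 4 mm of centre. I'll hand in.

```bash
python3 -c "
from workcell import bot
print(bot.job_done())"
```

```text
the job is handed in; nothing more can be done
None
```

I laid the lid on the pad, let go of it, and lifted the tray out of the tin by its handle. I handed the job in at 17.4 s, still holding the tray over the tin. No verdict is reported.

- **Lid:** it lies flat and released, with its centre about 4 mm from the middle of the pad.
- **Tray:** it is level (fitted slope about 0.001) and still. Its underside is about 0.155 m above the shelf, about 7.5 cm above the tin's rim, and 4 mm off the tin's centre.
- **Medals:** both are visible in the tray.
- **Other things on the shelf:** the coin box, quartz and loupe look unmoved in the last pictures. The tweezer stand was hidden or out of the area I viewed at the end, and so was the dish, so I did not check either one. The arm's path did not go near them.

The last wrist force was −3.5 N, against an expected weight of about −2.85 N; readings after the lift ranged from −2.7 to −3.7 N. None of the other checks disagreed.

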